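Lock the cheese portioning board's fence with its thumbscrew

ROBOT

A 6-joint arm with a two-finger parallel gripper is mounted at the origin on the work surface. World frame = base frame: x ahead of the robot, y to its left, z up, the work surface at z = 0. Lengths are in m, angles in rad, forces in N, time in s.
With the tool pointing down it reaches from about 0.375 to 0.9 m from the base axis. Payload 3.1 kg.
Tool frame: the origin (TCP) lies on the centre line of the jaws, within the pads' length; the fingertips stand 8 mm ahead of it and the grasp point (between the pads) lies 11 mm behind it; z points along the fingers, y is the line along which they close (so a half turn about z gives the same grasp; the last joint's range is limited). The gripper opens to 85 mm and grips with 20 to 120 N. Pads are 22 mm wide; open, the fingers measure 114 mm over their backs; the gripper's body (76 mm by 85 mm) begins 54 mm behind the grasp point. The pads swing forward as they close: fully open they stand 13 mm farther back than shut.
Start: joints at [-1.44, 0.527, 1.433, -0, 1.181, -0.178], TCP at [0.19, -0.595, 0.239] pointing down, gripper open.
Joint ranges: [-3.08, 3.08], [-0.75, 2.2], [0.22, 2.44], [-1.43, 4.57], [0, 2.65], [-2.85, 2.85]. Speed limits (rad/s): [2.79, 2.79, 3.14, 3.14, 3.14, 3.14].

INTERFACE

Orientations are given as a unit quaternion [x, y, z, w].
In Python, from station import * gives the robot as it stands.
- The arm moves only by the tool play_rows, never from a script. Its argument "rows" is a list of rows, each a list of 3 entries, a list of its own where there are three numbers: the turn, a rotation vector about the tool's x, y, z in degrees, then the shift along the tool's x, y, z in mm, then the closure, from 0 (fully open) to 1 (shut). In form: [[[ax, ay, az], [dx, dy, dz], jaw], ...]. A call has 1 to 12 rows; each row shifts and turns the commanded pose from where the row before left it, along the tool's axes as they then stand; what a row does not reach is not made up. A row lasts 1/12 s, in which the tool goes at most 41.7 mm and 7.16 degrees, less where a joint would pass 70% of its speed; a pose out of reach is approached as far as the arm can. A call with a gripper value outside its range is refused whole. The fingers move at their own pace and stop on an object; "grip_force" is the grip in N (left out, the last holds). Time passes only in rows, so rows that do not move let the fingers close. It gives the time, the measured TCP pose, the force, the opening and the grip force at its end, in the units of the state.
- sense(): the state, without advancing time (a new reading comes with each control period).
- snapshot(name): name is "side" or "top"; returns (picture, depth): 420x560x3 uint8, red, green, blue; 420x560 float32, m along the optical axis (not along the pixel's ray), 0 where there is no reading.
- get_calibration(name): a dict with "vfov" (degrees; the focal length in pixels is half the picture's height over the tangent of half this angle, whatever the lens; pixels are square), "cx", "cy" (the principal point, pixels), "xyz" and "attitude" of the camera in the world. Camera axes: x right, y down, z forward; pixel columns grow to the right and rows downward; lengths in m; the calibration is good to about 2 mm. A picture is of the moment at which its call begins. get_calibration takes no time and is no camera call.
- sign_off(): hands the job in; it is judged then, once.
The state is a dict: "t": time; "q": joint angles; "qd": joint speeds; "tau": joint torques, N m; "tcp_pos": TCP position; "tool_rot": TCP orientation; "force": force on the tool from outside, world axes, zero at the start; "ft_torque": the same for the moment, N m; "finger_gap": opening from 0.0 (shut) to 1.0 (fully open); "gripper_force": force on a finger pad.
Only numpy, scipy, OpenCV 4.12 (cv2) and the standard library are available. Lean on these libraries where they do the work, as an engineer would, in place of code of your own. Each camera call takes 0.05 s, during which the arm holds its last target. There are 200 camera calls.

TASK

Fasten the sliding fence of the cheese portioning board with the quarter-turn thumbscrew: put the screw into the slot in the fence's foot, slide the fence about the black mark until you feel the screw drop into the hidden slot in the plate underneath, push it fully home so that its collar sits on the foot, then give it a quarter turn to lock it and let go. Feel gently, without ramming the screw against the board, and leave the cheeses and the jar alone.

Things in the scene. Friction and masses are not known exactly. Their poses are not given: they have to be found in the camera images.
- screw: Quarter-turn thumbscrew, loose, upright, about 60 g. Origin on its axis at the underside of its round steel collar (28 mm across, 4 mm thick), the face that seats; z up its axis, x along the wing and the cross-bar, which are parallel (a half turn changes nothing). Starts in the wooden rest.
- screw_wing (a point): Middle of the screw's black plastic wing, 20 mm above its origin. The wing is 30 mm (screw x) by 10 mm (screw y), from 4 to 36 mm above the origin: the place to grip.
- screw_tip (a point): Centre of the screw's lower end, on its axis, 24.5 mm below the collar's underside. The steel stem is 8 mm across; its end carries a cross-bar 20 mm (screw x) by 8 mm (screw y), from 16.5 to 24.5 mm below the origin.
- rest: Fixed wooden block, 70 mm (x) by 60 mm (y) by 34 mm high; origin at the centre of its underside. The screw stands in its slot (23 by 11 mm, long way along x), collar on the block's top; lift it straight out by 30 mm or more.
- board: Fixed portioning board, 240 mm (x) by 340 mm (y) by 45 mm high, steel top on a beech frame; origin at the centre of its underside, z up. The fence slides along the board's y. Under the fence's foot, level with the board's top and out of sight, is a fixed rigid steel plate 8 mm thick with a slot 26 mm (board x) by 11 mm (board y); below it is room for the cross-bar to turn.
- mark (a point): Middle of the black line, 26 by 3.5 mm, on the board's top beside the foot (board x -66 mm, y -40 mm). The hidden plate's slot lies anywhere within 15 mm either way of this line along the board's y, different each time and not measured; across the board (x) it is in line with the foot's slot.
- fence (a joint): Place of the fence along the board's +y, 0 to 0.075 m; at 0.045 the foot's slot is level with the mark. It slides stiffly (about 2 N) and stays where left; the screw standing in its slot can drag it. With the slots out of line the screw's tip stops on the plate, its collar 18 mm above the foot; in line it drops until the collar sits on the foot, and then turns freely either way.
- fence_slot (a point): Centre of the slot's mouth on the upper face of the fence's aluminium foot (6 mm thick, that face 6.5 mm above the board's top). Slot 24 mm (board x) by 12 mm (board y), slightly bevelled: the wing must lie along the board's x to enter. The foot is 76 mm wide (x) and reaches from 45 mm before the slot to 85 mm past it along +y.
- fence_top (a point): Middle of the top edge of the fence's upright plate, 81 mm past the slot along the board's +y and 33 mm above the foot's face; the plate is 200 mm wide (board x), 8 mm thick.
- cheese: Bystander: block of pale cheese with rind, 90 x 54 x 50 mm, lying on the board's +y end. Leave alone.
- truckle: Bystander: black waxed round cheese, 92 mm across, 45 mm high. Leave alone.
- chutney: Bystander: jar with a dark lid, 66 mm across, 85 mm high. Leave alone.
Mind the look-alikes: they are no part of the job. There is more than one size of the screw; the one meant has the size given above.

How it is judged:
By the outcome, as a careful person would: the job done as asked, in the order asked, and still so for the second after the job is handed in, with the robot touching nothing.
It also fails if it takes over 72 s, if anything falls off the work surface, if the arm or the gripper's body presses on something with over 40 N, if the wrist force passes 120 N, or if a joint passes its speed limit or range.

## Working session

There is one attempt and no reset: what is moved stays moved. The work goes in short steps, Python scripts to look and compute and a tool call to move; the robot and the scene stay as the last step left them, time stands still between calls to the robot, and variables do not carry over. Pictures are saved under pics/ and viewed, at most 10 in all, crops included, and the job is handed in when it is done.

Besides the shell and the picture viewer there is one more tool, called after "Emit:" as name(argument=value, ...), one argument or row to a line, values as JSON. play_rows: Moves the arm, as the interface text tells. Its arguments: {"type":"object","properties":{"rows":{"type":"array","items":{"type":"array"}},"grip_force":{"type":"number"}},"required":["rows"]}

```bash
mkdir -p pics
cat > h.py <<'E'
from station import *
import numpy as np, cv2
from scipy.spatial.transform import Rotation as R
def cam(n):
    c=get_calibration(n); f=210/np.tan(np.radians(c["vfov"])/2)
    a=np.array(c["attitude"],float)
    Rm=R.from_quat(a).as_matrix() if a.size==4 else a.reshape(3,3)
    return f,c["cx"],c["cy"],np.array(c["xyz"]),Rm
def pts(n,d):
    f,cx,cy,p,Rm=cam(n); v,u=np.mgrid[0:420,0:560]
    P=np.stack([(u-cx)/f*d,(v-cy)/f*d,d],-1)
    W=P@Rm.T+p; W[d==0]=np.nan
    return W
def ray(n,u,v,z):
    f,cx,cy,p,Rm=cam(n); r=Rm@np.array([(u-cx)/f,(v-cy)/f,1]); return p+r*(z-p[2])/r[2]
def proj(n,X):
    f,cx,cy,p,Rm=cam(n); c=Rm.T@(np.array(X)-p); return f*c[0]/c[2]+cx,f*c[1]/c[2]+cy
E
python3 - <<'E'
from h import *
for n in("top","side"):
    print(get_calibration(n))
    i,d=snapshot(n); np.savez(f"pics/{n}0.npz",i=i,d=d); cv2.imwrite(f"pics/{n}0.png",cv2.cvtColor(i,cv2.COLOR_RGB2BGR))
s=sense(); print(s)
E
```

```text
{'vfov': 46.95785430971598, 'cx': 279.5284318887048, 'cy': 206.36302913096648, 'xyz': array([0.44340204, 0.08841719, 0.96927934]), 'attitude': array([-0.69834986,  0.71462477, -0.02287561,  0.03310009])}
{'vfov': 48.85095028678806, 'cx': 278.56823778296905, 'cy': 212.3375093073781, 'xyz': array([0.22134901, 0.71944781, 0.6229287 ]), 'attitude': array([-0.20008227,  0.88039242, -0.41759794,  0.10241206])}
{'t': 0.1, 'q': array([-1.44051451e+00,  5.28399662e-01,  1.43378128e+00, -5.02351983e-05,
        1.18143111e+00, -1.78537820e-01]), 'qd': array([-0.00129289, -0.00198755, -0.00168574, -0.0012606 , -0.00225213,
       -0.00023295]), 'tau': array([-1.76535718e-04, -4.43304205e+01, -1.78586322e+01, -2.83852796e-04,
        3.88684741e-03,  4.89960584e-06]), 'tcp_pos': array([ 0.18986661, -0.59478746,  0.23841296]), 'tool_rot': array([ 9.88100497e-01,  1.53806332e-01,  1.13853446e-06, -1.00996679e-03]), 'force': array([-1.08409895,  0.26980151,  0.94201424]), 'ft_torque': array([ 0.02147832, -0.01631469,  0.02025008]), 'gripper_force': 0.0, 'finger_gap': 1.000251638963709}
```

View pics/top0.png

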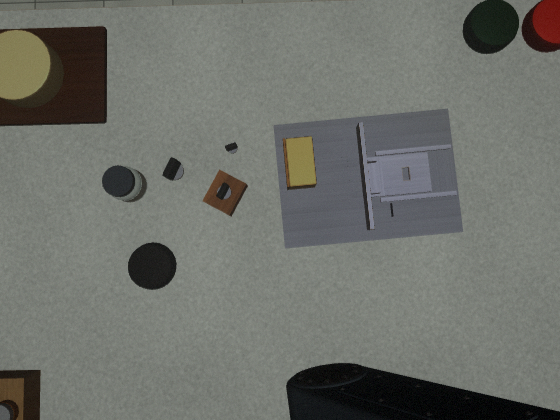

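View pics/side0.png

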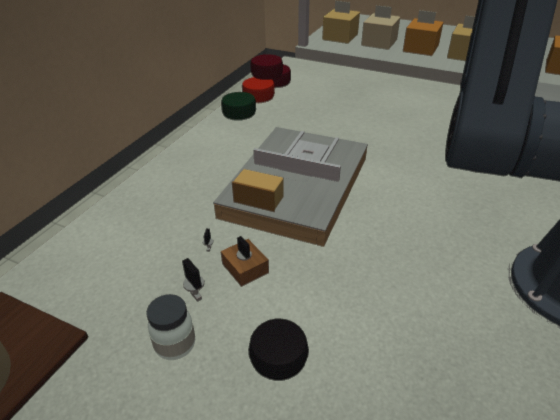

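The top view shows the candidates for the screw: (224,190) standing in the wooden rest, a larger one lying at (173,168), and a smaller one at (231,147). By the description, the one in the rest is meant. The foot's slot is at (407,173), the mark at (392,210), and the upright plate at x≈366. The side view agrees: rest screw (243,247), larger (192,275), smaller (207,238).

Run:
```python
from h import *
z=np.load("pics/top0.npz"); i,d=z["i"],z["d"]; W=pts("top",d)
def ang(v): return np.degrees(np.arctan2(v[1],v[0]))
hsv=cv2.cvtColor(i,cv2.COLOR_RGB2HSV)
def rect(m,zp,name,off=(0,0)):
    cs,_=cv2.findContours(m.astype(np.uint8),cv2.RETR_EXTERNAL,cv2.CHAIN_APPROX_NONE)
    for c in cs:
        if cv2.contourArea(c)<8: continue
        r=cv2.minAreaRect(c.astype(np.float32)+np.array(off,np.float32)); b=cv2.boxPoints(r)
        P=np.array([ray("top",u,v,zp) for u,v in b])
        e1=P[1]-P[0]; e2=P[2]-P[1]
        print(name,np.round(r[0],1),P.mean(0).round(4),"edges",np.linalg.norm(e1).round(4),ang(e1).round(1),np.linalg.norm(e2).round(4),ang(e2).round(1))
# rest top
sub=np.zeros(d.shape,bool); sub[160:225,195:255]=1
rect(sub&(W[...,2]>0.025)&(W[...,2]<0.045)&(hsv[...,1]>80),0.034,"rest")
print("wing z",np.nanmax(W[180:205,210:240,2]))
rect(sub&(W[...,2]>0.055),0.070,"wing")
# board
sub[:]=0; sub[95:260,262:475]=1
rect(sub&(W[...,2]>0.03),0.045,"board")
rect(sub&(W[...,2]>0.075),0.0845,"upright/cheese")
print("foot z",np.nanmedian(W[160:168,385:400,2]),np.nanmedian(W[225:232,400:440,2]),W[173,407],np.nanmax(W[135:185,290:312,2]))
g=cv2.cvtColor(i,cv2.COLOR_RGB2GRAY)
print(g[164:184,398:416]); print(g[200:222,386:399])
a=cv2.resize(i[150:230,190:270],(480,480),interpolation=cv2.INTER_CUBIC);b=cv2.resize(i[150:230,360:440],(480,480),interpolation=cv2.INTER_CUBIC)
o=np.hstack([a,b])[:,:,::-1]; cv2.imwrite("pics/crop1.png",cv2.resize(o,(800,400)))
```

```text
rest [224.2 192.1] [0.5482 0.2082 0.034 ] edges 0.0693 -28.5 0.0618 -119.2
wing z 0.07347218822996648
wing [222.1 190.3] [0.5476 0.2076 0.07  ] edges 0.0293 -29.8 0.0119 -120.4
board [367.7 178. ] [ 0.5687 -0.0693  0.045 ] edges 0.3467 -86.1 0.2399 -177.6
upright/cheese [299.3 161.5] [0.5962 0.0621 0.0845] edges 0.0549 -85.9 0.0934 -176.1
upright/cheese [365.9 175.5] [ 0.5678 -0.0597  0.0845] edges 0.0107 -85.2 0.1999 -176.0
foot z 0.05172064765539319 0.045343252521363286 [ 0.5754829  -0.14546528  0.04423562] 0.10051646126328617
[[124 123 122 122 125 124 122 120 122 122 120 119 121 123 121 122 124 124]
 [120 122 122 124 125 123 123 125 119 124 126 124 123 122 124 125 127 125]
 [126 124 124 126 122 124 125 122 115 118 115 126 128 125 122 121 125 121]
 [124 124 122 119 115 116 112  96  94  74  78 118 121 122 122 119 120 119]
 [124 122 122 116  94  85  88 100  97  96  61 110 121 120 119 119 122 122]
 [121 124 124 118 106  97  97  99  98  98  62 110 117 121 119 122 122 121]
 [124 120 122 124 111  99  96 102  98  99  55 107 125 119 120 120 121 119]
 [121 123 118 122 108  97  97  99  96  9
[... 1446 characters left out ...]
92  75  32  41  98  97  98  97  97 100]
 [ 99  96  99  97  96  34  30  93  99  96  96  97  98]
 [101  95  96  96  97  32  33  95  95  96 100  95  95]
 [ 99  94  99  95  96  31  30  93  96  97  96  99 100]
 [ 95  94  96  95  98  46  27  78  95 100  98  97  96]
 [ 96  99  96 102  98  61  34  74  99  97  95  96  98]
 [ 99  96  96  94 100  58  31  58  94  94  92  92  96]
 [ 98  95  95  96  95  64  47  80  95  97  97  96  95]
 [ 93  96  98  93  97  94  99  98  96  95  99  96  96]
 [ 98  95  92  96  97  95  96  97  98  94  98  97  93]
 [ 95  98  95  97 100  98  95  96  97 100  95  95  98]
 [ 97  98  99  96  98  99  98  95  93  89  94  98  94]
 [ 94  95  95  93  91  96  96  94  93  94  94  95  92]]
```

View pics/crop1.png

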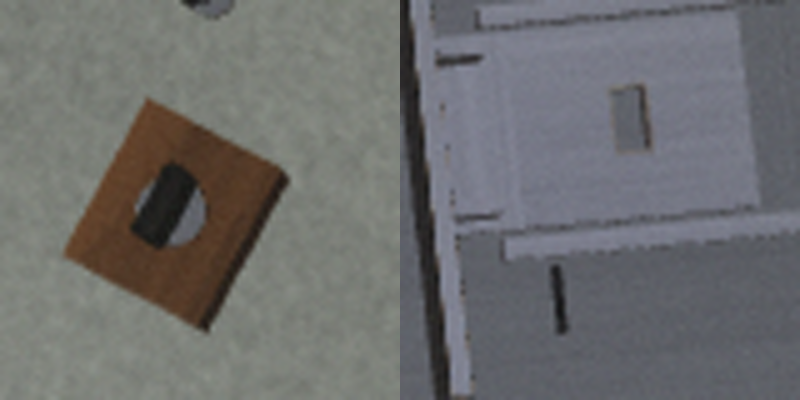

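The crop confirms the choice: a 29×12 mm wing on a collar in the rest's middle, so this is the right size. The foot's slot and the mark are both clear.

```bash
cat >> h.py <<'E'
def delta(p,yaw):
    s=sense(); Rm=R.from_quat(s["tool_rot"]); y0=np.degrees(np.arctan2(*Rm.as_matrix()[1::-1,0]))
    print("t",round(s["t"],2),"tcp",s["tcp_pos"].round(4),"yaw",y0.round(2),"tilt",Rm.as_matrix()[:,2].round(4),"F",s["force"].round(2),"gap",round(s["finger_gap"],3),"gf",round(s["gripper_force"],1))
    print(" shift(tool,mm)",(Rm.inv().apply(np.array(p)-s["tcp_pos"])*1000).round(1),"yaw change",((yaw-y0+180)%360-180).round(2))
E
python3 - <<'E'
from h import *
s=ray("top",405.9,173.4,0.0515); m=ray("top",391.5,209.5,0.045)
print(s,m)
a=np.radians(4); ex=np.array([np.cos(a),np.sin(a)]); ey=np.array([-ex[1],ex[0]])
dd=(s-m)[:2]; print("slot-mark in board x,y",dd@ex,dd@ey)
bc=np.array([.5687,-.0693]); print("mark rel board",(m[:2]-bc)@ex,(m[:2]-bc)@ey)
u=np.array([.5678,-.0597]); print("upright-slot",(u-s[:2])@ex,(u-s[:2])@ey)
z=np.load("pics/top0.npz");W=pts("top",z["d"]); print("rail z",W[192:200,410:440,2].max(),"foot ends", )
delta([.548,.208,.239],150.7)
E
```

```text
[ 0.57372844 -0.14150643  0.0515    ] [ 0.50583005 -0.11275458  0.045     ]
slot-mark in board x,y 0.06572736690101792 -0.03341816850810968
mark rel board -0.06574803833462624 -0.038963139188168176
upright-slot -0.00020747406368193735 0.08202070340514188
rail z 0.054172220914266433 foot ends
t 0.1 tcp [ 0.1899 -0.5948  0.2384] yaw 17.7 tilt [-3.e-04  2.e-03 -1.e+00] F [-1.08  0.27  0.94] gap 1.0 gf 0.0
 shift(tool,mm) [ 585.2 -655.9    0.9] yaw change 133.0
```

Emit:
play_rows(
  rows=[
    [[0,0,0],[24.4,-27.3,0],0.3],
    [[0,0,0],[24.4,-27.3,0],0.3],
    [[0,0,0],[24.4,-27.3,0],0.3],
    [[0,0,0],[24.4,-27.3,0],0.3],
    [[0,0,0],[24.4,-27.3,0],0.3],
    [[0,0,0],[24.4,-27.3,0],0.3],
    [[0,0,0],[24.4,-27.3,0],0.3],
    [[0,0,0],[24.4,-27.3,0],0.3],
    [[0,0,0],[24.4,-27.3,0],0.3],
    [[0,0,0],[24.4,-27.3,0],0.3],
    [[0,0,0],[24.4,-27.3,0],0.3],
    [[0,0,0],[24.4,-27.3,0],0.3],
  ],
  grip_force=30,
)

```text
t: 1.1
tcp_pos: [0.3695, -0.1925, 0.2392]
tool_rot: [0.988, 0.154, -0.0, -0.0]
force: [1.1, -0.6, 0.5]
finger_gap: 0.695
gripper_force: 0.0
```

Emit:
play_rows(
  rows=[
    [[0,0,0],[24.4,-27.3,0],0.3],
    [[0,0,0],[24.4,-27.3,0],0.3],
    [[0,0,0],[24.4,-27.3,0],0.3],
    [[0,0,0],[24.4,-27.3,0],0.3],
    [[0,0,0],[24.4,-27.3,0],0.3],
    [[0,0,0],[24.4,-27.3,0],0.3],
    [[0,0,0],[24.4,-27.3,0],0.3],
    [[0,0,0],[24.4,-27.3,0],0.3],
    [[0,0,0],[24.4,-27.3,0],0.3],
    [[0,0,0],[24.4,-27.3,0],0.3],
    [[0,0,0],[24.4,-27.3,0],0.3],
    [[0,0,0],[24.4,-27.3,0],0.3],
  ],
)

```text
t: 2.1
tcp_pos: [0.5488, 0.2087, 0.2389]
tool_rot: [0.988, 0.154, -0.0, 0.0]
force: [1.3, -0.4, 0.3]
finger_gap: 0.698
gripper_force: 0.0
```

Emit:
play_rows(
  rows=[
    [[0,0,-7],[0,0,0],0.3],
    [[0,0,-7],[0,0,0],0.3],
    [[0,0,-7],[0,0,0],0.3],
    [[0,0,-7],[0,0,0],0.3],
    [[0,0,-7],[0,0,0],0.3],
    [[0,0,-7],[0,0,0],0.3],
    [[0,0,-7],[0,0,0],0.3],
    [[0,0,-7],[0,0,0],0.3],
    [[0,0,-7],[0,0,0],0.3],
    [[0,0,-7],[0,0,0],0.3],
  ],
)

```text
t: 2.93
tcp_pos: [0.5484, 0.2067, 0.2388]
tool_rot: [0.719, 0.695, -0.0, -0.0]
force: [-1.0, -0.1, -0.2]
finger_gap: 0.693
gripper_force: 0.0
```

Emit:
play_rows(
  rows=[
    [[0,0,-7],[0,0,0],0.3],
    [[0,0,-7],[0,0,0],0.3],
    [[0,0,-7],[0,0,0],0.3],
    [[0,0,-7],[0,0,0],0.3],
    [[0,0,-7],[0,0,0],0.3],
    [[0,0,-7],[0,0,0],0.3],
    [[0,0,-7],[0,0,0],0.3],
    [[0,0,-7],[0,0,0],0.3],
    [[0,0,-7],[0,0,0],0.3],
    [[0,0,0],[0,0,0],0.3],
    [[0,0,0],[0,0,0],0.3],
  ],
)

```text
t: 3.85
tcp_pos: [0.5485, 0.2067, 0.239]
tool_rot: [0.254, 0.967, -0.0, -0.0]
force: [-0.7, -0.1, 0.1]
finger_gap: 0.697
gripper_force: 0.0
```

```bash
python3 -c "
from h import *
delta([.548,.208,.049],150.7)
i,d=snapshot('side'); cv2.imwrite('pics/side1.png',i[150:330,150:350,::-1].repeat(3,0).repeat(3,1))"
```

```text
t 3.85 tcp [0.5485 0.2067 0.239 ] yaw 150.51 tilt [-8.e-04 -1.e-04 -1.e+00] F [-0.7  -0.12  0.05] gap 0.697 gf 0.0
 shift(tool,mm) [  0.9   1.  190. ] yaw change 0.19
```

Emit:
play_rows(
  rows=[
    [[0,0,0],[0.9,1.0,25],0.3],
    [[0,0,0],[0,0,30],0.3],
    [[0,0,0],[0,0,30],0.3],
    [[0,0,0],[0,0,30],0.3],
    [[0,0,0],[0,0,25],0.3],
    [[0,0,0],[0,0,20],0.3],
    [[0,0,0],[0,0,12],0.3],
    [[0,0,0],[0,0,8],0.3],
    [[0,0,0],[0,0,6],0.3],
    [[0,0,0],[0,0,2],0.3],
    [[0,0,0],[0,0,1],0.3],
    [[0,0,0],[0,0,0],0.3],
  ],
)

```text
t: 4.9
tcp_pos: [0.5491, 0.2083, 0.0511]
tool_rot: [0.253, 0.967, 0.0, 0.001]
force: [-0.2, -0.5, -0.4]
finger_gap: 0.698
gripper_force: 0.0
```

Emit:
play_rows(
  rows=[
    [[0,0,0],[0,0,0],0.7],
    [[0,0,0],[0,0,0],0.8],
    [[0,0,0],[0,0,0],0.9],
    [[0,0,0],[0,0,0],1],
    [[0,0,0],[0,0,0],1],
    [[0,0,0],[0,0,0],1],
    [[0,0,0],[0,0,0],1],
    [[0,0,0],[0,0,0],1],
  ],
  grip_force=40,
)

```text
t: 5.57
tcp_pos: [0.5488, 0.2081, 0.0508]
tool_rot: [0.253, 0.967, 0.0, 0.0]
force: [-1.0, -0.4, 5.7]
finger_gap: 0.109
gripper_force: 40.0
```

```bash
python3 -c "
from h import *
delta([.548,.208,.11],150.7)"
```

```text
t 5.57 tcp [0.5488 0.2081 0.0508] yaw 150.69 tilt [ 9.e-04  2.e-04 -1.e+00] F [-0.96 -0.44  5.68] gap 0.109 gf 40.0
 shift(tool,mm) [  0.6  -0.5 -59.2] yaw change 0.01
```

Emit:
play_rows(
  rows=[
    [[0,0,0],[0,0,-3],1],
    [[0,0,0],[0,0,-6],1],
    [[0,0,0],[0,0,-10],1],
    [[0,0,0],[0,0,-15],1],
    [[0,0,0],[0,0,-20],1],
    [[0,0,0],[0,0,-20],1],
    [[0,0,0],[0,0,-20],1],
    [[0,0,0],[0,0,-6],1],
    [[0,0,0],[0,0,0],1],
  ],
)

```text
t: 6.32
tcp_pos: [0.5498, 0.2084, 0.1526]
tool_rot: [0.253, 0.967, 0.001, 0.002]
force: [-0.2, -0.8, -1.3]
finger_gap: 0.107
gripper_force: 39.2
```

Run:
```python
from h import *
s=np.array([0.5737,-0.1415]); 
delta([*s,.151],184)
i,d=snapshot('side'); u,v=map(int,proj('side',sense()['tcp_pos'])); print(u,v)
cv2.imwrite('pics/side2.png',cv2.resize(i[v-60:v+60,u-80:u+80,::-1],(800,600),interpolation=cv2.INTER_CUBIC))
```

```text
t 6.32 tcp [0.5498 0.2084 0.1526] yaw 150.69 tilt [ 4.7e-03  9.0e-04 -1.0e+00] F [-0.24 -0.76 -1.28] gap 0.107 gf 39.2
 shift(tool,mm) [-192.1 -293.4    1.4] yaw change 33.31
239 204
```

View pics/side2.png

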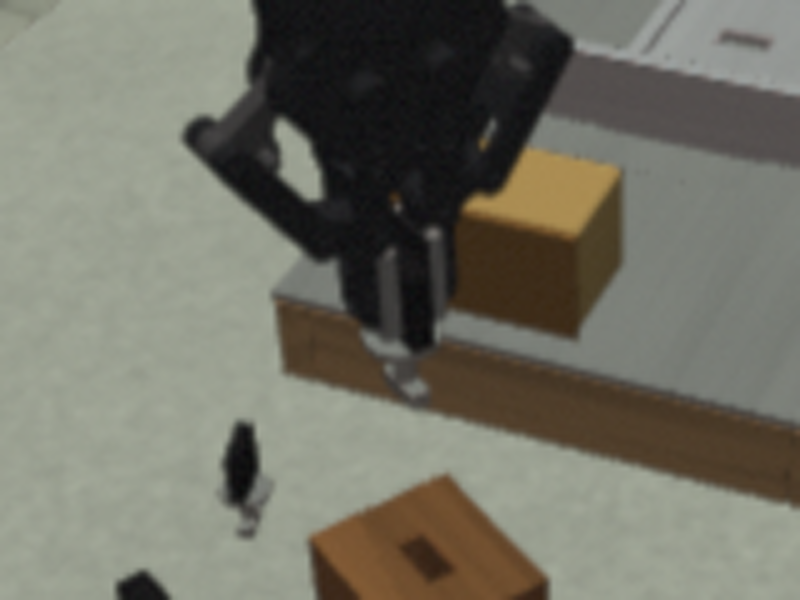

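Run:
```python
from h import *
s=sense(); T=R.from_quat(s["tool_rot"]); o=s["tcp_pos"]
for n,p in dict(collartop=[0,0,12.8],collar=[0,0,16.8],tip=[0,0,41.3],barA=[10,0,41.3],barB=[-10,0,41.3],barAt=[10,0,33.3],barBt=[-10,0,33.3],cx=[14,0,16.8],cxn=[-14,0,16.8]).items():
    u,v=proj('side',o+T.apply(np.array(p)/1000)); print(n,round((u-159)*5),round((v-144)*5))
```

```text
collartop 407 332
collar 407 341
tip 412 397
barA 427 413
barB 397 382
barAt 426 395
barBt 395 364
cx 429 363
cxn 386 320
```

Emit:
play_rows(
  rows=[
    [[0,0,0],[0,0,-15],1],
    [[0,0,0],[-19.2,-29.3,0],1],
    [[0,0,0],[-19.2,-29.3,0],1],
    [[0,0,0],[-19.2,-29.3,0],1],
    [[0,0,0],[-19.2,-29.3,0],1],
    [[0,0,0],[-19.2,-29.3,0],1],
    [[0,0,0],[-19.2,-29.3,0],1],
    [[0,0,0],[-19.2,-29.3,0],1],
    [[0,0,0],[-19.2,-29.3,0],1],
    [[0,0,0],[-19.2,-29.3,0],1],
    [[0,0,0],[-19.2,-29.3,0],1],
    [[0,0,0],[0,0,0],1],
  ],
)

```text
t: 7.37
tcp_pos: [0.5732, -0.1481, 0.1639]
tool_rot: [0.256, 0.967, -0.001, 0.001]
force: [1.2, 0.1, -0.1]
finger_gap: 0.108
gripper_force: 39.3
```

Emit:
play_rows(
  rows=[
    [[0,0,-6.6],[0,0,0],1],
    [[0,0,-6.6],[0,0,0],1],
    [[0,0,-6.6],[0,0,0],1],
    [[0,0,-6.6],[0,0,0],1],
    [[0,0,-6.9],[0,0,0],1],
    [[0,0,0],[0,0,0],1],
    [[0,0,0],[0,0,0],1],
    [[0,0,0],[0,0,0],1],
  ],
)

```text
t: 8.03
tcp_pos: [0.572, -0.1409, 0.1645]
tool_rot: [-0.034, 0.999, 0.0, -0.001]
force: [-0.7, 0.7, -0.4]
finger_gap: 0.112
gripper_force: 39.3
```

Run:
```python
from h import *
delta([.5737,-.1415,.103],184)
```

```text
t 8.03 tcp [ 0.572  -0.1409  0.1645] yaw -176.14 tilt [-1.5e-03  8.0e-04 -1.0e+00] F [-0.67  0.74 -0.44] gap 0.112 gf 39.3
 shift(tool,mm) [-1.8 -0.7 61.5] yaw change 0.14
```

Emit:
play_rows(
  rows=[
    [[0,0,0],[-1.8,-0.7,15],1],
    [[0,0,0],[0,0,20],1],
    [[0,0,0],[0,0,15],1],
    [[0,0,0],[0,0,9],1],
    [[0,0,0],[0,0,4],1],
    [[0,0,0],[0,0,0],1],
    [[0,0,0],[0,0,0],1],
  ],
)

```text
t: 8.62
tcp_pos: [0.5747, -0.1421, 0.1026]
tool_rot: [-0.035, 0.999, -0.0, 0.0]
force: [-0.4, 0.5, -0.8]
finger_gap: 0.107
gripper_force: 39.3
```

Run:
```python
from h import *
delta([.5737,-.1415,.097],184)
i,d=snapshot('side'); u0,v0=260,100
cv2.imwrite('pics/side3.png',cv2.resize(i[v0:v0+75,u0:u0+100,::-1],(800,600),interpolation=cv2.INTER_CUBIC))
s=sense(); T=R.from_quat(s["tool_rot"]); o=s["tcp_pos"]
for n,p in dict(collar=[0,0,16.8],tip=[0,0,41.3],barA=[10,0,41.3],barB=[-10,0,41.3]).items():
    u,v=proj('side',o+T.apply(np.array(p)/1000)); print(n,round((u-u0)*8),round((v-v0)*8))
a=np.radians(4)
for dx,dy in((-12,-6),(12,-6),(12,6),(-12,6)):
    u,v=proj('side',[.5737+(dx*np.cos(a)-dy*np.sin(a))/1e3,-.1415+(dx*np.sin(a)+dy*np.cos(a))/1e3,.0515]);print("slot",dx,dy,round((u-u0)*8),round((v-v0)*8))
```

```text
t 8.62 tcp [ 0.5747 -0.1421  0.1026] yaw -176.03 tilt [ 5.e-04 -3.e-04 -1.e+00] F [-0.36  0.51 -0.8 ] gap 0.107 gf 39.3
 shift(tool,mm) [0.9 0.7 5.6] yaw change 0.03
collar 381 306
tip 378 380
barA 411 386
barB 346 373
slot -12 -6 426 410
slot 12 -6 349 394
slot 12 6 335 414
slot -12 6 413 430
```

View pics/side3.png

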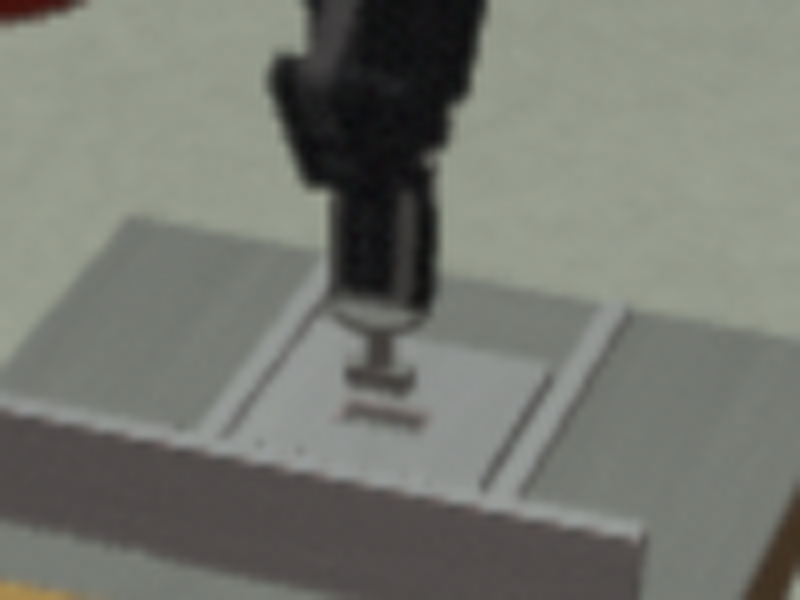

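The screw is upright at (380,350), with the bar at (345–413,385) just above and behind the slot (340–428, centre 384,415), as predicted to about 1 mm. I'll correct that and lower gently.

Emit:
play_rows(
  rows=[
    [[0,0,0],[1.3,0.7,2],1],
    [[0,0,0],[0,0,2],1],
    [[0,0,0],[0,0,2],1],
    [[0,0,0],[0,0,1],1],
    [[0,0,0],[0,0,1],1],
    [[0,0,0],[0,0,1],1],
    [[0,0,0],[0,0,1],1],
    [[0,0,0],[0,0,1],1],
    [[0,0,0],[0,0,0],1],
  ],
)

```text
t: 9.42
tcp_pos: [0.5728, -0.1413, 0.0911]
tool_rot: [-0.035, 0.999, 0.0, -0.0]
force: [-0.0, 0.4, -0.8]
finger_gap: 0.106
gripper_force: 39.3
```

Emit:
play_rows(
  rows=[
    [[0,0,0],[0,0,1],1],
    [[0,0,0],[0,0,1],1],
    [[0,0,0],[0,0,0],1],
  ],
)

```text
t: 9.67
tcp_pos: [0.5728, -0.1413, 0.0891]
tool_rot: [-0.035, 0.999, 0.0, -0.0]
force: [0.1, 0.5, -1.7]
finger_gap: 0.111
gripper_force: 39.3
```

Run:
```python
from h import *
delta([.5737,-.1415,.0863],184)
```

```text
t 9.67 tcp [ 0.5728 -0.1413  0.0891] yaw -176.01 tilt [-3.e-04  2.e-04 -1.e+00] F [ 0.14  0.49 -1.74] gap 0.111 gf 39.3
 shift(tool,mm) [-0.8 -0.3  2.8] yaw change 0.01
```

Emit:
play_rows(
  rows=[
    [[0,0,0],[0,0,1],1],
    [[0,0,0],[0,2,0],1],
    [[0,0,0],[0,2,0],1],
    [[0,0,0],[0,2,0],1],
    [[0,0,0],[0,2,0],1],
    [[0,0,0],[0,2,0],1],
    [[0,0,0],[0,2,0],1],
    [[0,0,0],[0,2,0],1],
    [[0,0,0],[0,2,0],1],
    [[0,0,0],[0,0,0],1],
  ],
)

```text
t: 10.5
tcp_pos: [0.5719, -0.1248, 0.0884]
tool_rot: [-0.035, 0.999, 0.0, 0.0]
force: [0.5, -0.9, -0.5]
finger_gap: 0.109
gripper_force: 39.2
```

Emit:
play_rows(
  rows=[
    [[0,0,0],[0,0,0.5],1],
    [[0,0,0],[0,0,0.5],1],
    [[0,0,0],[0,0,0.5],1],
    [[0,0,0],[0,0,0],1],
  ],
)

```text
t: 10.83
tcp_pos: [0.5716, -0.1251, 0.0867]
tool_rot: [-0.035, 0.999, 0.0, -0.0]
force: [0.2, -0.7, -1.2]
finger_gap: 0.11
gripper_force: 39.3
```

Emit:
play_rows(
  rows=[
    [[0,0,0],[0,0,0.5],1],
    [[0,0,0],[0,0,0],1],
  ],
)

```text
t: 11.0
tcp_pos: [0.5717, -0.1253, 0.0862]
tool_rot: [-0.035, 0.999, 0.0, -0.0]
force: [0.9, -0.0, -0.2]
finger_gap: 0.106
gripper_force: 39.3
```

Emit:
play_rows(
  rows=[
    [[0,0,0],[0,0,0.5],1],
    [[0,0,0],[0,0,0],1],
  ],
)

```text
t: 11.17
tcp_pos: [0.5718, -0.1254, 0.0859]
tool_rot: [-0.035, 0.999, 0.0, 0.0]
force: [-0.6, 0.0, -0.2]
finger_gap: 0.112
gripper_force: 39.3
```

Emit:
play_rows(
  rows=[
    [[0,0,0],[0,0,0.5],1],
    [[0,0,0],[0,0,0],1],
  ],
)

```text
t: 11.33
tcp_pos: [0.5719, -0.1254, 0.0857]
tool_rot: [-0.035, 0.999, -0.0, 0.0]
force: [-1.3, 0.9, 2.9]
finger_gap: 0.113
gripper_force: 39.9
```

Emit:
play_rows(
  rows=[
    [[0,0,0],[0,0,0.5],1],
    [[0,0,0],[0,0,0],1],
  ],
)

```text
t: 11.5
tcp_pos: [0.5719, -0.1254, 0.0857]
tool_rot: [-0.035, 0.999, -0.0, 0.0]
force: [-2.1, 1.7, 7.8]
finger_gap: 0.114
gripper_force: 40.4
```

Emit:
play_rows(
  rows=[
    [[0,0,0],[0,0.5,0],1],
    [[0,0,0],[0,0.5,0],1],
    [[0,0,0],[0,0.5,0],1],
    [[0,0,0],[0,0.5,0],1],
    [[0,0,0],[0,0.5,0],1],
    [[0,0,0],[0,0.5,0],1],
    [[0,0,0],[0,0.5,0],1],
    [[0,0,0],[0,0.5,0],1],
  ],
)

```text
t: 12.17
tcp_pos: [0.5721, -0.1216, 0.0847]
tool_rot: [-0.035, 0.999, -0.0, 0.001]
force: [0.8, -1.4, 1.5]
finger_gap: 0.111
gripper_force: 39.5
```

Emit:
play_rows(
  rows=[
    [[0,0,0],[0,0,0.5],1],
    [[0,0,0],[0,0,0.5],1],
    [[0,0,0],[0,0,0],1],
  ],
)

```text
t: 12.42
tcp_pos: [0.5718, -0.1213, 0.0835]
tool_rot: [-0.035, 0.999, 0.0, 0.0]
force: [1.5, -2.0, 0.2]
finger_gap: 0.109
gripper_force: 39.4
```

It has dropped in: z is 2 mm below the plate contact with no vertical force. Going on down gently.

Emit:
play_rows(
  rows=[
    [[0,0,0],[0,0,1],1],
    [[0,0,0],[0,0,1],1],
    [[0,0,0],[0,0,1],1],
    [[0,0,0],[0,0,1],1],
    [[0,0,0],[0,0,0],1],
  ],
)

```text
t: 12.83
tcp_pos: [0.5714, -0.1213, 0.0795]
tool_rot: [-0.035, 0.999, 0.0, -0.0]
force: [0.3, -1.3, -1.5]
finger_gap: 0.11
gripper_force: 39.3
```

Emit:
play_rows(
  rows=[
    [[0,0,0],[0,0,1],1],
    [[0,0,0],[0,0,1],1],
    [[0,0,0],[0,0,1],1],
    [[0,0,0],[0,0,1],1],
    [[0,0,0],[0,0,1],1],
    [[0,0,0],[0,0,1],1],
    [[0,0,0],[0,0,1],1],
    [[0,0,0],[0,0,1],1],
    [[0,0,0],[0,0,1],1],
    [[0,0,0],[0,0,0.5],1],
    [[0,0,0],[0,0,0],1],
  ],
)

```text
t: 13.75
tcp_pos: [0.5714, -0.1213, 0.0701]
tool_rot: [-0.035, 0.999, 0.0, -0.0]
force: [0.6, -0.3, -1.8]
finger_gap: 0.108
gripper_force: 39.3
```

Emit:
play_rows(
  rows=[
    [[0,0,0],[0,0,0.5],1],
    [[0,0,0],[0,0,0.5],1],
    [[0,0,0],[0,0,0.5],1],
    [[0,0,0],[0,0,0],1],
  ],
)

```text
t: 14.08
tcp_pos: [0.5715, -0.1213, 0.0687]
tool_rot: [-0.035, 0.999, 0.0, -0.0]
force: [0.4, -0.3, -0.3]
finger_gap: 0.106
gripper_force: 39.3
```

Emit:
play_rows(
  rows=[
    [[0,0,0],[0,0,0.5],1],
    [[0,0,0],[0,0,0.5],1],
    [[0,0,0],[0,0,0],1],
  ],
)

```text
t: 14.33
tcp_pos: [0.5715, -0.1213, 0.0683]
tool_rot: [-0.035, 0.999, 0.0, 0.0]
force: [0.1, -0.4, 3.2]
finger_gap: 0.109
gripper_force: 39.9
```

Emit:
play_rows(
  rows=[
    [[0,0,0],[0,0,0.5],1],
    [[0,0,0],[0,0,0],1],
  ],
)

```text
t: 14.5
tcp_pos: [0.5716, -0.1213, 0.0683]
tool_rot: [-0.035, 0.999, -0.0, 0.0]
force: [-1.4, -0.5, 7.3]
finger_gap: 0.107
gripper_force: 40.5
```

Seated: z matches the collar height, and Fz rises. Now the quarter turn, first part with a check.

Emit:
play_rows(
  rows=[
    [[0,0,0],[0,0,-0.3],1],
    [[0,0,5],[0,0,0],1],
    [[0,0,5],[0,0,0],1],
    [[0,0,5],[0,0,0],1],
    [[0,0,5],[0,0,0],1],
    [[0,0,0],[0,0,0],1],
  ],
)

```text
t: 15.0
tcp_pos: [0.5721, -0.1215, 0.0683]
tool_rot: [0.141, 0.99, -0.0, 0.001]
force: [-0.9, 0.9, 4.8]
finger_gap: 0.112
gripper_force: 40.1
```

Run:
```python
from h import *
delta([.5715,-.1213,.0683],94); print(sense()["ft_torque"].round(3))
```

```text
t 15.0 tcp [ 0.5721 -0.1215  0.0683] yaw 163.82 tilt [ 1.3e-03 -3.0e-04 -1.0e+00] F [-0.9   0.86  4.85] gap 0.112 gf 40.1
 shift(tool,mm) [0.6 0.  0. ] yaw change -69.82
[-0.031  0.085 -0.021]
```

Emit:
play_rows(
  rows=[
    [[0,0,6],[0,0,0],1],
    [[0,0,6],[0,0,0],1],
    [[0,0,6],[0,0,0],1],
    [[0,0,6],[0,0,0],1],
    [[0,0,6],[0,0,0],1],
    [[0,0,6],[0,0,0],1],
    [[0,0,6],[0,0,0],1],
    [[0,0,6],[0,0,0],1],
    [[0,0,6],[0,0,0],1],
    [[0,0,6],[0,0,0],1],
    [[0,0,6],[0,0,0],1],
    [[0,0,4],[0,0,0],1],
  ],
)

```text
t: 16.0
tcp_pos: [0.5723, -0.1217, 0.0683]
tool_rot: [0.684, 0.73, 0.0, 0.001]
force: [1.1, -0.5, 5.3]
finger_gap: 0.105
gripper_force: 40.1
```

Emit:
play_rows(
  rows=[
    [[0,0,0],[0,0,0],1],
    [[0,0,0],[0,0,0],1],
  ],
)

```text
t: 16.17
tcp_pos: [0.5723, -0.1217, 0.0683]
tool_rot: [0.681, 0.732, 0.0, 0.001]
force: [-0.5, -0.3, 5.0]
finger_gap: 0.106
gripper_force: 40.2
```

Run:
```python
from h import *
delta([.5715,-.1213,.0683],94); print(sense()["ft_torque"].round(3))
```

```text
t 16.17 tcp [ 0.5723 -0.1217  0.0683] yaw 94.09 tilt [ 1.9e-03 -7.0e-04 -1.0e+00] F [-0.47 -0.27  5.04] gap 0.106 gf 40.2
 shift(tool,mm) [ 0.5 -0.8 -0. ] yaw change -0.09
[-0.037  0.063  0.048]
```

Emit:
play_rows(
  rows=[
    [[0,0,0],[0,0,0],0.85],
    [[0,0,0],[0,0,0],0.75],
    [[0,0,0],[0,0,0],0.65],
    [[0,0,0],[0,0,0],0.65],
    [[0,0,0],[0,0,0],0.65],
    [[0,0,0],[0,0,-5],0.65],
    [[0,0,0],[0,0,-10],0.65],
    [[0,0,0],[0,0,-20],0.65],
    [[0,0,0],[0,0,-30],0.65],
    [[0,0,0],[0,0,-35],0.65],
    [[0,0,0],[0,0,-35],0.65],
    [[0,0,0],[0,0,0],0.65],
  ],
)

```text
t: 17.17
tcp_pos: [0.5759, -0.123, 0.2108]
tool_rot: [0.682, 0.731, 0.003, 0.007]
force: [1.8, -0.7, 0.6]
finger_gap: 0.349
gripper_force: 0.0
```

Emit:
play_rows(
  rows=[
    [[0,0,0],[-35,0,0],0.65],
    [[0,0,0],[-35,0,0],0.65],
    [[0,0,0],[-35,0,0],0.65],
    [[0,0,0],[-35,0,0],0.65],
    [[0,0,0],[-35,0,0],0.65],
    [[0,0,0],[-35,0,0],0.65],
    [[0,0,0],[0,0,0],0.65],
    [[0,0,0],[0,0,0],0.65],
  ],
)

```text
t: 17.83
tcp_pos: [0.5858, -0.3331, 0.2027]
tool_rot: [0.683, 0.73, 0.0, 0.0]
force: [1.0, -0.1, -0.1]
finger_gap: 0.35
gripper_force: 0.0
```

Run:
```python
from h import *
delta([.5715,-.1213,.0683],94)
i,d=snapshot('top'); W=pts('top',d)
m=np.zeros(d.shape,bool); m[150:200,375:420]=1
m&=(i.max(2)<70)&(W[...,2]>.07)
c,_=cv2.findContours(m.astype(np.uint8),0,1); c=max(c,key=cv2.contourArea)
r=cv2.minAreaRect(c); P=np.array([ray('top',u,v,.0875) for u,v in cv2.boxPoints(r)])
for e in(P[1]-P[0],P[2]-P[1]): print(np.linalg.norm(e).round(4),np.degrees(np.arctan2(e[1],e[0])).round(1))
print(P.mean(0),np.nanmedian(W[...,2][m]))
j,_=snapshot('side')
a=cv2.resize(i[110:230,340:460],(400,400),interpolation=cv2.INTER_CUBIC);b=cv2.resize(j[110:210,250:350],(400,400),interpolation=cv2.INTER_CUBIC)
cv2.imwrite('pics/end.png',np.hstack([a,b])[:,:,::-1])
```

```text
t 17.83 tcp [ 0.5858 -0.3331  0.2027] yaw 93.81 tilt [ 6.e-04 -3.e-04 -1.e+00] F [ 1.03 -0.14 -0.07] gap 0.35 gf 0.0
 shift(tool,mm) [212.3  -0.3 134.4] yaw change 0.19
0.0321 -85.6
0.0118 -176.8
[ 0.57088386 -0.11894304  0.0875    ] 0.08737842314422628
```

View pics/end.png

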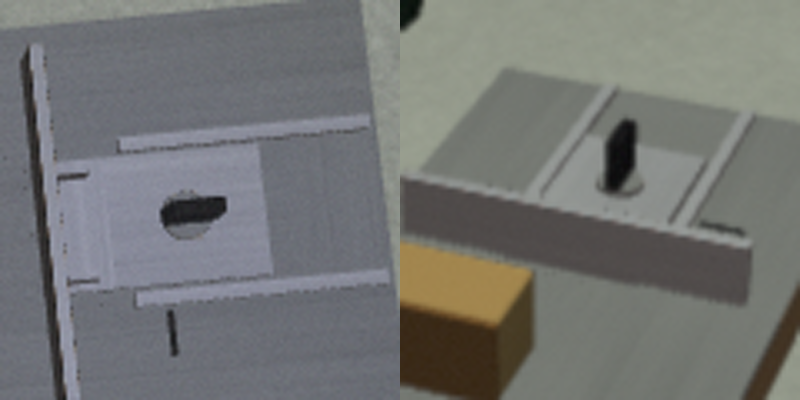

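The screw's collar (185,218 in the left crop) sits on the foot. The wing lies along the board's y (−85.6°) with its top at 87.4 mm against 87.5 mm expected, and the gripper is clear.

```bash
python3 -c "
from station import *
print(sign_off())"
```

```text
the job is handed in; nothing more can be done
None
```

The fence is fastened: the screw dropped into the hidden slot, its collar seated on the foot, and after a quarter turn and release I handed the job in at about 18 s, with the cheeses and the jar left alone; no verdict came back.

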